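Dock the wax warmer and set its dial to the tab

ROBOT

A 6-joint arm with a two-finger parallel gripper is mounted at the origin on the work surface. World frame = base frame: x ahead of the robot, y to its left, z up, the work surface at z = 0. Lengths are in m, angles in degrees, forces in N, time in s.
With the tool pointing down it reaches from about 0.325 to 0.85 m from the base axis. Payload 15.5 kg.
Tool frame: the origin (TCP) lies at the very end of the fingers, on their centre line; the grasp point (between the pads) lies arm.grip_depth behind it (arm.grip_depth is the distance from the TCP to the grasp point, in m); z points along the fingers, y is the direction in which the jaws open and shut (so a half turn about z gives the same grasp; the last joint's range is limited). The gripper opens to 91 mm and grips with 3 to 60 N. Pads are 32 mm wide; open, the fingers measure 118 mm over their backs; the gripper's body (76 mm by 178 mm) begins 60 mm behind the grasp point.
Start: joints at [69.586, 28.281, 77.091, -0, 74.628, -5.472], TCP at [0.161, 0.604, 0.214] pointing down, gripper open.
Joint ranges: [-166.48, 166.48], [-47.26, 123.95], [12.59, 153.08], [-70.14, 250.14], [6.76, 159.57], [-176.63, 176.63]. Speed limits (degrees/s): [108.29, 108.29, 147.25, 172.46, 172.46, 172.46].

INTERFACE

Orientations are given as a 3x3 rotation matrix whose columns are the frame's x, y, z axes.
In Python, from rig import arm gives the robot as it stands. Calls block until the motion is done:
- arm.move_to(position, orientation): joint-space move of the TCP to a pose.
- arm.move_l(position, orientation=None, feed=0.15): straight line of the TCP; orientation=None keeps the orientation; feed is the mean speed in m/s.
- arm.move_joints(angles): joint-space move.
- arm.grip(opening): finger opening in m; the grip force is fixed at half the most; returns when the fingers have stopped.
- arm.sleep(seconds).
- arm.solve_ik(position, orientation): joint angles nearest the present ones, or None.
- arm.snapshot(name): name is "scene" or "top" or "wrist"; returns the picture (420x560x3 uint8, red, green, blue); there is no depth.
- arm.get_calibration(name): a dict with "intrinsics" (3x3 intrinsics, pixels), "cam_to_world" (4x4, takes a point from camera to world coordinates). Camera axes: x right, y down, z forward; pixel columns grow to the right and rows downward; lengths in m; the calibration is good to about 2 mm. A picture is of the moment at which its call begins: read the wrist's pose just before it. get_calibration takes no time and is no camera call; for the wrist camera it gives the pose at the moment of the call.
A pose or a line that the arm cannot do raises arm.Unreachable and nothing moves.
- arm.sign_off(): hands the job in, once; it reports no verdict.
Readings, each from a call of its own:
- arm.current_t(): time.
- arm.current_joint_positions(): joint angles.
- arm.current_dq(): joint speeds.
- arm.current_tau(): joint torques, N m.
- arm.current_ee_pos(): TCP position.
- arm.current_tool_rot(): TCP orientation.
- arm.current_force(): force on the tool from outside, world axes, zero at the start.
- arm.current_torque(): the same for the moment, N m.
- arm.current_width(): finger opening in m.
Only numpy, scipy, OpenCV 4.12 (cv2) and the standard library are available. Lean on these libraries where they do the work, as an engineer would, in place of code of your own. Each camera call takes 0.05 s, during which the arm holds its last target.

TASK

Put the portable wax warmer on its black power base, between the side rails with its dial at the open front, and slide it back until it is fully home against the rear stop. Then turn its dial clockwise until the pointer line stands at the steel tab on the scale, and let go of it. Do not tip the warmer over and leave the bottles, jar, tube, bowl and paper roll undisturbed.

Things in the scene. Friction and masses are not known exactly. Their poses are not given: they have to be found in the camera images.
- unit: The loose wax warmer, white, 180 mm long (x), 110 mm wide (y), 0.6 to 0.9 kg. Origin: middle of its underside; x to its rear, y left, z up; it starts upright on the table. Front (-x) half: a deck sloping down to the front at 20 degrees, with the dial. Rear half: a box with a flat grey lid 66 mm above the underside, under an arched carrying handle.
- unit_handle (a point): Centre of the carrying handle's grey bar, 36 mm behind the warmer's origin and 112 mm above its underside, nearly over the centre of mass. The bar runs along the warmer's y, 18 mm by 18 mm in section, 86 mm free between its two posts, 37 mm free between bar and lid. Axes are the warmer's.
- unit_back (a point): Middle of the lower rear edge of the warmer, at underside height: 90 mm behind its origin, 54 mm behind and 112 mm below the handle bar's centre. Axes are the warmer's.
- dial_grip (a point): On the dial's axis, 30 mm above the deck, where to grip; fixed to the warmer, with its axes. The axis is square to the deck: up along (-0.342, 0, 0.940) in the warmer's frame. Black dial: round grip 48 mm in diameter from 4 to 42 mm above the deck, over a flange 68 mm across, 5 mm high. About 90 mm (along x) in front of the handle bar.
- dial (a joint): Angle of the dial (rad, 0 to 5, no steps, stays where it is left; about 0.1 N m friction). It grows as the dial is turned clockwise seen from above the deck. At 0 the white pointer line points forward and left, at 2.5 straight up the slope to the handle.
- tab (a joint): Angle of the small dark steel tab on the scale (7 mm wide), around the dial, on the same scale and zero as the dial: the pointer stands at the tab when both numbers are equal. It is different at every start; it stands 6 mm above the deck, 35 to 47 mm from the dial axis, is very stiff and is not to be turned.
- pointer (a point): Outer end of the dial's white pointer line, 37.5 mm from the dial's axis; turns with the dial.
- mark (a point): Inner tip of the steel tab, 37.5 mm from the dial's axis; it coincides with the pointer when the dial is set.
- dock_home (a point): On the fixed black power base: foot of the rear stop's front face, in the middle, level with the plate's top (8 mm above the table). x to the rear stop, y left, z up. The warmer is home when its point unit_back is here: standing on the plate, rear against the stop, 4 mm free to each rail.
- dock: The black power base, fixed; origin on the table 90 mm in front of the stop's face. Plate 150 mm wide, 8 mm thick, from 210 mm in front of the stop's face to the stop; two side rails 118 mm apart (inside) from 190 mm in front of it, 15 mm above the plate; rear stop 40 mm above the plate, 138 mm wide. Front open. x to the stop, z up.
- pump_mid (a point): Bystander: white pump bottle, 56 mm across, 175 mm high; point 65 mm up its axis.
- jar_mid (a point): Bystander: white jar with a wooden cap, 54 mm across, 50 mm high; point 25 mm up its axis.
- dropper_mid (a point): Bystander: amber bottle, 40 mm across, 90 mm high; point half-way up.
- tube_mid (a point): Bystander: white tube standing on its cap, 48 mm across, 145 mm high; point half-way up.
- bowl_mid (a point): Bystander: white bowl, 100 mm across, 45 mm high; point 20 mm up its axis.
- roll_mid (a point): Bystander: paper roll on end, 90 mm across, 100 mm high; point half-way up.
There are look-alikes about, which are no part of the job. What is shaped like the unit but blue is not meant.

How it is judged (in metres and radians):
On the way, in this order (a step that is already met when the one before it is completed fails the run):
1. the warmer stands home on its power base (x of unit_back in the frame of dock_home above -0.005 m and y of unit_back in the frame of dock_home between -0.008 and 0.008 m and z of unit_back in the frame of dock_home below 0.004 m and angle between unit_back's own z axis and vertical below 0.05 rad and angle between the x axis of unit_back and the x axis of dock_home, either way round below 0.12 rad and x of unit_handle in the frame of dock_home below 0 m), for 0.2 s.
2. with the warmer home, the dial's pointer stands at the tab (all of step 1 and distance between pointer and mark below 0.004 m), for 0.2 s.
At the end, for the whole second after the job is handed in: The warmer stands flat on the power base between the rails, dial to the open front, its rear edge within 5 mm of the rear stop and 8 mm of the middle; the pointer's end is within 4 mm (about 6 degrees) of the tab's tip; everything released and at rest (all of step 2 and linear speed of unit below 0.02 m/s and velocity of joint dial between -0.05 and 0.05 rad/s); the robot touches nothing.
It fails at once if the warmer is tipped over (angle between unit_back's own z axis and vertical above 0.6 rad).
It fails at once if a bystander (pump bottle, jar, amber bottle, tube, bowl or roll) is moved more than 30 mm or tipped (distance of any of pump_mid, jar_mid, dropper_mid, tube_mid, bowl_mid, roll_mid from where it was at the start of the episode above 0.03 m or angle between any of pump_mid, jar_mid, dropper_mid, tube_mid, bowl_mid, roll_mid's own z axis and vertical above 0.5 rad).
It also fails if it takes over 67 s, if anything falls off the work surface, if the arm or the gripper's body presses on something with over 40 N, if the wrist force passes 120 N, or if a joint passes its speed limit or range.

## Working session

There is one attempt and no reset: what is moved stays moved. The work goes in short steps, each a Python script; the robot and the scene stay as the last script left them, time stands still between calls to the robot, and variables do not carry over. Pictures are saved under pics/ and viewed, and the job is handed in when it is done.

```bash
mkdir -p pics; ls
python3 - <<'E'
from rig import arm
import cv2,numpy as np
for n in ("scene","top","wrist"):
    im=arm.snapshot(n); cv2.imwrite(f"pics/{n}0.png",im[:,:,::-1]); c=arm.get_calibration(n); print(n,np.round(c["intrinsics"],1).tolist(),np.round(c["cam_to_world"],4).tolist())
print(arm.current_t(),arm.grip_depth,np.round(arm.current_tool_rot(),3).tolist(),arm.current_width())
E
```

```text
pics
scene [[440.5, 0.0, 280.5], [0.0, 440.5, 208.4], [0.0, 0.0, 1.0]] [[-0.7944, 0.4194, -0.4394, 1.0717], [0.6071, 0.5706, -0.553, 0.8032], [0.0188, -0.706, -0.7079, 0.968], [0.0, 0.0, 0.0, 1.0]]
top [[487.9, 0.0, 283.3], [0.0, 487.9, 222.3], [0.0, 0.0, 1.0]] [[0.0024, -0.981, 0.194, 0.3125], [-0.9999, 0.0002, 0.0135, 0.103], [-0.0133, -0.1941, -0.9809, 1.2908], [0.0, 0.0, 0.0, 1.0]]
wrist [[329.6, 0.0, 282.0], [0.0, 329.6, 204.7], [0.0, 0.0, 1.0]] [[0.2583, 0.9373, 0.234, 0.0951], [0.9661, -0.2504, -0.0635, 0.6214], [-0.0009, 0.2425, -0.9702, 0.3843], [0.0, 0.0, 0.0, 1.0]]
0.15 0.0188 [[-0.966, 0.258, -0.0], [0.258, 0.966, -0.001], [0.0, -0.001, -1.0]] 0.09132589296709775
```

View pics/scene0.png

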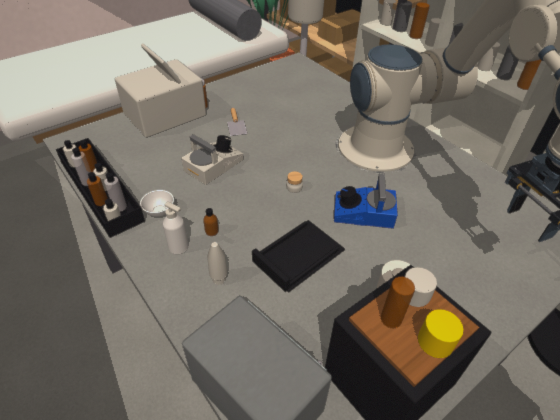

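View pics/top0.png

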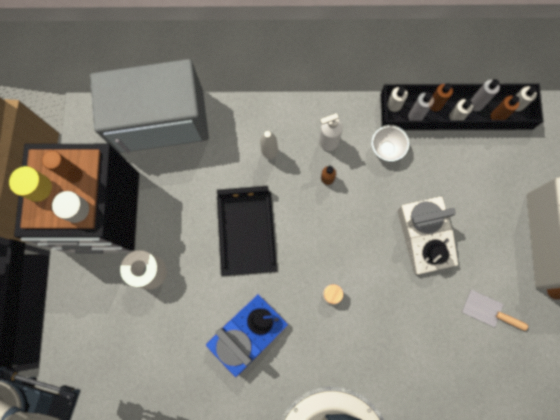

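View pics/wrist0.png

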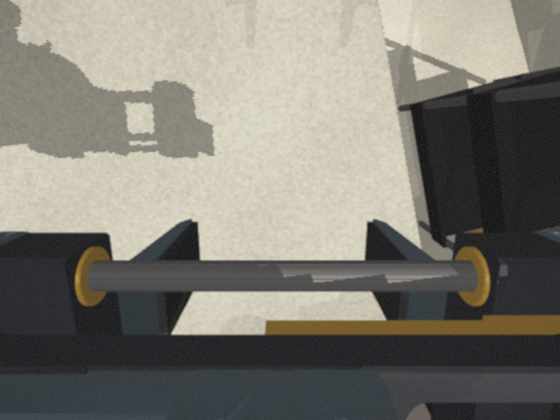

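The top view has +x up and +y to the left. It shows two warmer shapes: a white one at about (430,237) and a blue one at (247,335). The white one fits the description, since blue is excluded. The black base is at (247,232), with its stop at the top (far, +x) end around row 190. I'll confirm with an enlarged crop.

Run:
```python
import cv2,numpy as np
a=cv2.imread("pics/top0.png")
u=cv2.resize(a[185:285,385:475],None,fx=5,fy=5,interpolation=cv2.INTER_CUBIC)
d=cv2.resize(a[180:280,210:285],None,fx=5,fy=5,interpolation=cv2.INTER_CUBIC)
cv2.imwrite("pics/crop1.png",np.hstack([d,u])[:,:800] if d.shape[1]+u.shape[1]<=800 else cv2.resize(np.hstack([d,u]),(800,485)))
```

```text
(no output)
```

View pics/crop1.png

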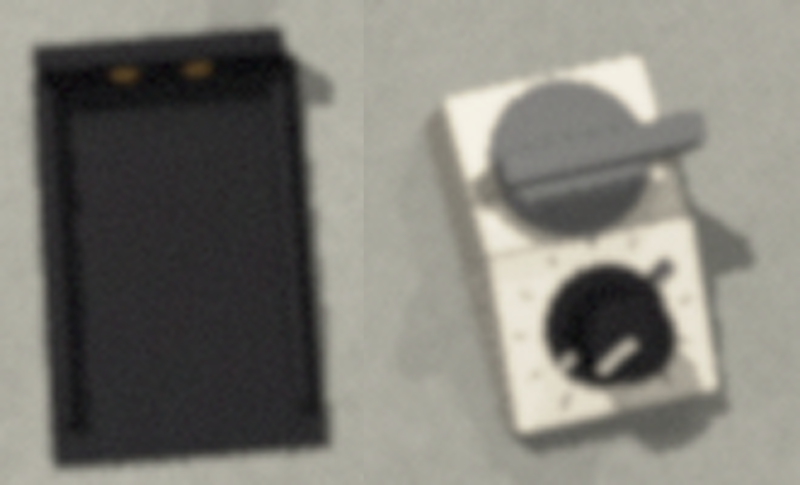

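The crop confirms the white unit: grey lid and handle, black dial, pointer towards front-left, dark tab at rear-right of the dial. The base's rear stop with its brass contacts is at the +x end. Next I'll get coarse positions by intersecting rays with planes.

```bash
cat > h.py <<'E'
from rig import arm
import cv2,numpy as np
def ray(cal,uv,z):
    K=cal["intrinsics"];T=np.array(cal["cam_to_world"])
    d=T[:3,:3]@np.linalg.solve(K,[uv[0],uv[1],1.]);o=T[:3,3]
    return o+d*(z-o[2])/d[2]
def proj(cal,P):
    T=np.linalg.inv(np.array(cal["cam_to_world"]));p=T[:3,:3]@np.array(P)+T[:3,3]
    q=np.array(cal["intrinsics"])@p;return q[:2]/q[2]
def Rz(deg):
    a=np.radians(deg);return np.array([[np.cos(a),-np.sin(a),0],[np.sin(a),np.cos(a),0],[0,0,1.]])
def down(yaw): # tool y along heading yaw (deg), tool z down
    y=np.array([np.cos(np.radians(yaw)),np.sin(np.radians(yaw)),0]);z=np.array([0,0,-1.])
    return np.column_stack([np.cross(y,z),y,z])
def snap(n,f):
    c=arm.get_calibration(n);im=arm.snapshot(n)[:,:,::-1].copy();cv2.imwrite(f"pics/{f}.png",im);np.savez(f"pics/{f}.npz",**c);return im,c
def load(f):
    return cv2.imread(f"pics/{f}.png"),dict(np.load(f"pics/{f}.npz"))
E
python3 - <<'E'
from h import *
c=arm.get_calibration("top"); s=.9697*5
D=lambda x,y:(210+x/s,180+y/s)
U=lambda x,y:(385+(x-375*.9697)/s,185+y/s)
for n,p,z in [("unit RL top",U(443,100),.066),("unit RR top",U(642,55),.066),("bar L",U(505,165),.121),("bar R",U(703,120),.121),("dial",U(605,312),.085),
 ("dock FL",D(55,465),.008),("dock FR",D(328,443),.008),("stop L top rear",D(37,47),.048),("stop R",D(278,28),.048)]:
    print(n,np.round(p,1),np.round(ray(c,p,z),3))
for n,p in [("jar",(333,295)),("drop",(328,175)),("roll",(139,270)),("tube",(268,145)),("pump",(331,133))]: print(n,np.round(ray(c,p,.07),3))
E
```

```text
unit RL top [401.4 205.6] [ 0.598 -0.183  0.066]
unit RR top [442.4 196.3] [ 0.623 -0.29   0.066]
bar L [414.2 219. ] [ 0.552 -0.2    0.121]
bar R [455.  209.7] [ 0.575 -0.301  0.121]
dial [434.8 249.3] [ 0.483 -0.257  0.085]
dock FL [221.3 275.9] [0.423 0.283 0.008]
dock FR [277.6 271.4] [0.435 0.135 0.008]
stop L top rear [217.6 189.7] [0.646 0.293 0.048]
stop R [267.3 185.8] [0.657 0.162 0.048]
jar [ 0.371 -0.004  0.07 ]
drop [0.679 0.004 0.07 ]
roll [0.432 0.482 0.07 ]
tube [0.762 0.161 0.07 ]
pump [ 0.795 -0.006  0.07 ]
```

Run:
```python
from h import *
p=arm.current_ee_pos();R=arm.current_tool_rot()
arm.move_l([p[0],p[1]-.12,.42],R,feed=.3)
d=down(5)
dc=np.array([.545,.215,.28])
arm.move_to(dc-.10*d[:,0],d)
snap("wrist","w_dock"); print(arm.current_t(),np.round(arm.current_joint_positions(),1))
u=down(13)
arm.move_to(np.array([.545,-.25,.28])-.10*u[:,0],u)
snap("wrist","w_unit"); print(arm.current_t(),np.round(arm.current_joint_positions(),1))
```

```text
3.1417 [ 5.8 20.1 80.1  0.  79.8  0.7]
4.8833 [-36.5  28.9  65.5   0.   85.7 -49.6]
```

View pics/w_dock.png

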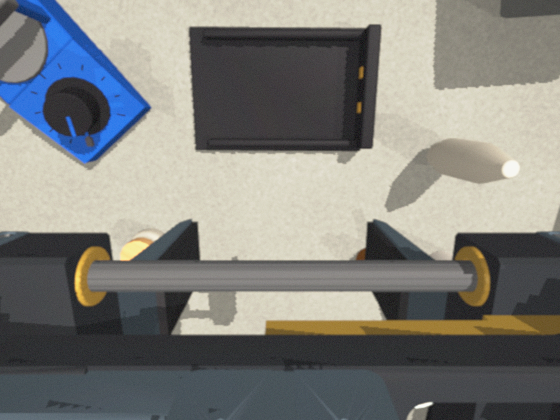

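View pics/w_unit.png

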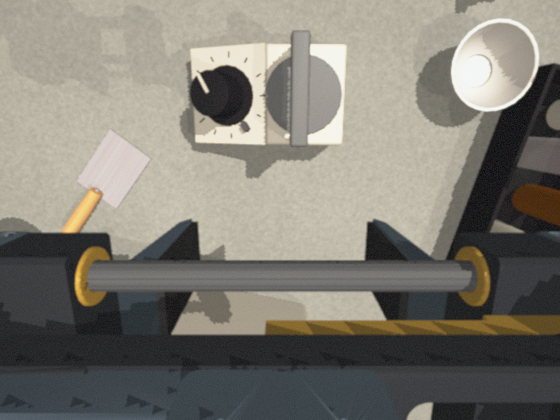

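The w_dock view shows the base at cols 190–380, rows 25–150, with the stop on the right. The w_unit view shows the unit at cols 190–347, rows 43–147, with the bar at (300,88). I'll enlarge both for exact edges.

Run:
```python
import cv2,numpy as np
a=cv2.imread("pics/w_dock.png")[15:160,180:390];b=cv2.imread("pics/w_unit.png")[20:160,180:360]
def g(im,ox,oy,f,n):
    im=cv2.resize(im,None,fx=f,fy=f,interpolation=cv2.INTER_CUBIC)
    for x in range(-ox%20,im.shape[1]//f,20): cv2.putText(im,str(ox+x),(x*f,10),0,.35,(0,0,255),1);cv2.line(im,(x*f,12),(x*f,20),(0,0,255),1)
    for y in range(-oy%20,im.shape[0]//f,20): cv2.putText(im,str(oy+y),(0,y*f+4),0,.35,(0,0,255),1);cv2.line(im,(25,y*f),(33,y*f),(0,0,255),1)
    cv2.imwrite(n,im)
g(cv2.convertScaleAbs(a,alpha=2),180,15,3,"pics/cd.png");g(b,180,20,4,"pics/cu.png")
```

```text
(no output)
```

View pics/cd.png

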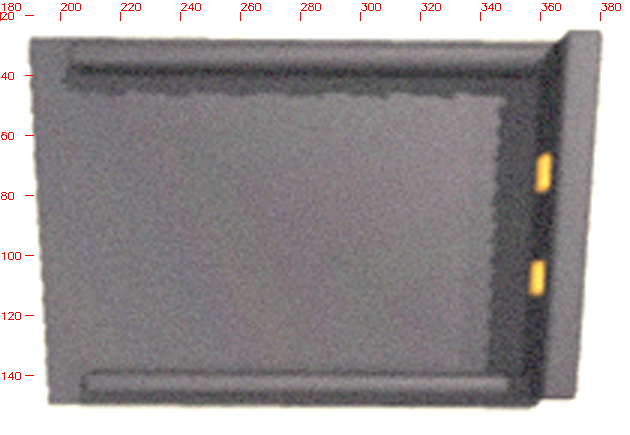

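View pics/cu.png

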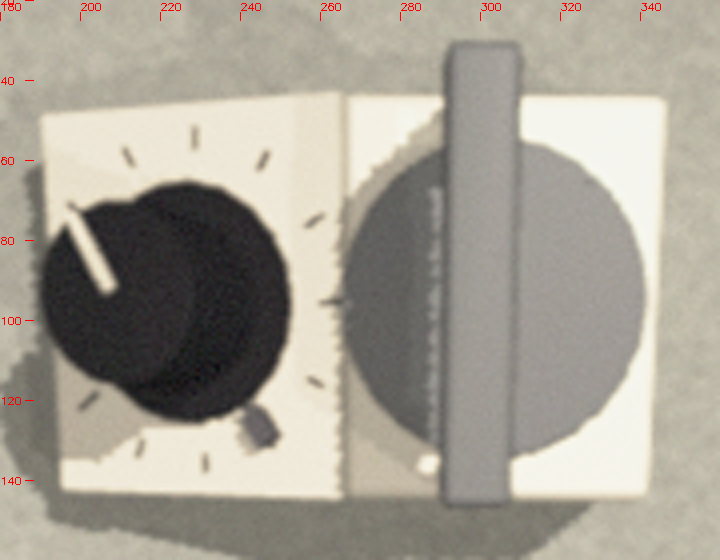

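Run:
```python
from h import *
_,c=load("w_dock")
P=lambda x,y:(180+x/3,15+y/3)
Q={"plate FL":(P(30,38),.008),"plate FR":(P(50,404),.008),"stop fl":(P(568,32),.048),"stop fr":(P(545,397),.048),"stop rl":(P(601,31),.048),"stop rr":(P(576,399),.048),
"railL out f":(P(71,42),.023),"railR in f":(P(82,371),.023),"railR in r":(P(507,371),.023),"railL in f":(P(71,67),.023),"railL in r":(P(540,67),.023)}
W={k:ray(c,*v)[:2] for k,v in Q.items()}
for k,v in W.items(): print(k,np.round(v,4))
def yaw(a,b): d=b-a; return np.degrees(np.arctan2(d[1],d[0]))
print("yaw",yaw(W["plate FR"],W["plate FL"])-90,yaw(W["stop fr"],W["stop fl"])-90,yaw(W["stop rr"],W["stop rl"])-90,yaw(W["railR in f"],W["railR in r"]),yaw(W["railL in f"],W["railL in r"]))
print("plate w",np.linalg.norm(W["plate FR"]-W["plate FL"]),"stop w",np.linalg.norm(W["stop rr"]-W["stop rl"]),np.linalg.norm((W["stop fr"]+W["stop fl"]-W["plate FR"]-W["plate FL"])/2))
_,c=load("w_unit")
P=lambda x,y:(180+x/4,20+y/4)
Q={"bar L f":(P(450,43),.121),"bar L r":(P(520,43),.121),"bar R f":(P(443,503),.121),"bar R r":(P(510,503),.121),"RL":(P(665,98),.066),"RR":(P(647,496),.066),"FL":(P(347,96),.066),"FR":(P(344,497),.066)}
W={k:ray(c,*v)[:2] for k,v in Q.items()}
for k,v in W.items(): print(k,np.round(v,4))
print("yaw",yaw(W["bar R f"],W["bar L f"])-90,yaw(W["bar R r"],W["bar L r"])-90,yaw(W["RR"],W["RL"])-90,yaw(W["FR"],W["RR"]),yaw(W["FL"],W["RL"]))
print("w",np.linalg.norm(W["RR"]-W["RL"]),"bar c",sum(W[k] for k in W if "bar" in k)/4,"rear mid",(W["RR"]+W["RL"])/2,"bar w", np.linalg.norm(W["bar L f"]-W["bar L r"]))
```

```text
plate FL [0.4255 0.2859]
plate FR [0.4373 0.139 ]
stop fl [0.6347 0.2963]
stop fr [0.6457 0.1634]
stop rl [0.6468 0.2977]
stop rr [0.6583 0.1637]
railL out f [0.4457 0.2825]
railR in f [0.4542 0.1556]
railR in r [0.6342 0.1715]
railL in f [0.446  0.2735]
railL in r [0.631  0.2899]
yaw 4.6241255405207085 4.7558990500616005 4.907697658101796 5.054480304480042 5.061128165988819
plate w 0.14746768348534794 stop w 0.1345394487930981 0.2095204285468164
bar L f [ 0.5433 -0.1989]
bar L r [ 0.5589 -0.1953]
bar R f [ 0.5657 -0.2999]
bar R r [ 0.5818 -0.2962]
RL [ 0.6012 -0.1855]
RR [ 0.6247 -0.2881]
FL [ 0.5179 -0.2042]
FR [ 0.5398 -0.308 ]
yaw 12.514810339683393 12.841784035904368 12.917567857273653 13.216135604897596 12.702581805569041
w 0.10525403381688901 bar c [ 0.56243514 -0.24759193] rear mid [ 0.6129432  -0.23676935] bar w 0.015952817006822433
```

The measurements agree: the base has yaw 4.85° with its home point at (0.6404, 0.230). The unit has yaw 12.8° with its bar centre at (0.5624, −0.2476). I'll grasp the bar.

Run:
```python
from h import *
R=down(12.8)
arm.grip(.06)
arm.move_to([.5624,-.2476,.20],R)
arm.move_l([.5624,-.2476,.0932],R,feed=.12)
print(np.round(arm.current_force(),1))
arm.grip(0.0)
print(arm.current_width(),np.round(arm.current_force(),1),np.round(arm.current_ee_pos(),4))
arm.move_l([.5624,-.2476,.12],R,feed=.08)
print(arm.current_width(),np.round(arm.current_force(),1),np.round(arm.current_torque(),2))
arm.move_l([.5624,-.2476,.23],R,feed=.15)
print(arm.current_width(),np.round(arm.current_force(),1),np.round(arm.current_torque(),2),arm.current_t())
snap("wrist","w_held");snap("scene","s_held")
```

```text
[-0.2 -0.1  0.2]
0.0181068435445183 [-0.3 -0.4  1. ] [ 0.5623 -0.2476  0.0932]
0.017844792695414165 [-0.7 -1.1 -7.2] [-0.05 -0.03 -0.02]
0.017912348986530192 [-0.1  0.4 -8. ] [-0.09 -0.    0.05] 9.2333
```

View pics/s_held.png

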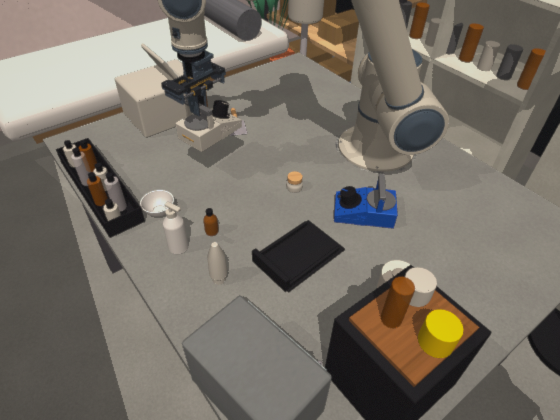

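View pics/w_held.png

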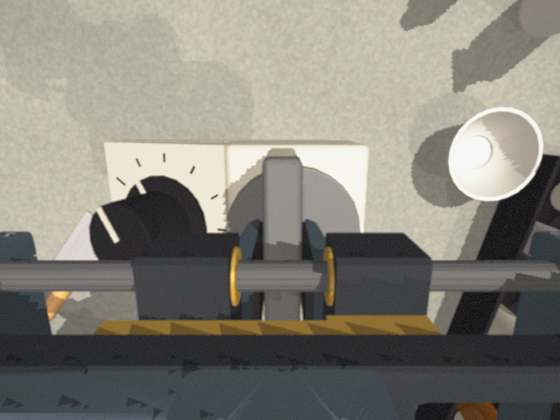

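The scene view shows the unit level in the gripper, clear of the table. Carrying it to the base now.

Run:
```python
from h import *
yw=4.85;R=down(yw);ux=R[:,1];home=np.array([.6404,.230,0])
b=home-.054*ux
pre=b-.015*ux
arm.move_to([pre[0],pre[1],.23],R)
arm.move_l([pre[0],pre[1],.125],R,feed=.15)
snap("wrist","w_pre");snap("top","t_pre");snap("scene","s_pre")
for z in (.112,.106,.104,.1025,.1015):
    arm.move_l([pre[0],pre[1],z],R,feed=.05)
    print(z,np.round(arm.current_force(),1),np.round(arm.current_torque(),2))
    if arm.current_force()[2]>0: break
print(arm.current_t())
```

```text
0.112 [-0.4 -0.4 -7.2] [-0.09 -0.02  0.03]
0.106 [-0.1  0.2 -7.1] [-0.1  0.   0. ]
0.104 [ 0.4  0.4 -6.7] [-0.07  0.03  0.02]
0.1025 [-0.1 -0.2 -6.8] [-0.07 -0.03  0.03]
0.1015 [-0.9  0.4 -6.8] [-0.09 -0.04  0.03]
13.4833
```

View pics/w_pre.png

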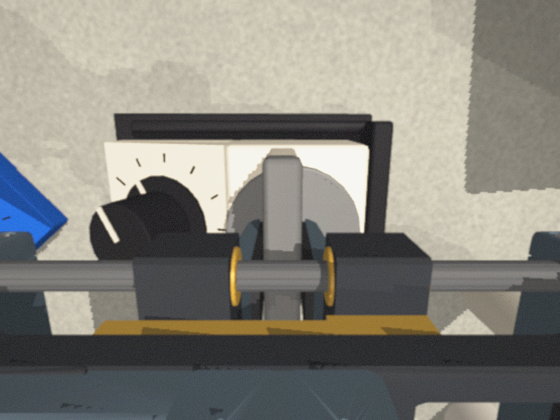

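View pics/s_pre.png

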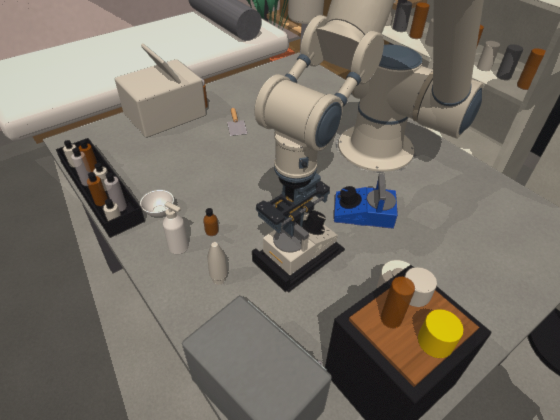

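It's inside the rails with no side load, but not yet touching the plate. I'll lower it to contact and then slide it back.

Run:
```python
from h import *
yw=4.85;R=down(yw);ux=R[:,1];home=np.array([.6404,.230,0])
pre=home-.069*ux
z=.1015
while z>.096:
    z-=.0007
    arm.move_l([pre[0],pre[1],z],R,feed=.05)
    f=arm.current_force(); print(round(z,4),np.round(f,1))
    if f[2]>-2: break
f0=arm.current_force();s=0
while s<.022:
    s+=.0015 if s>.008 else .004
    q=pre+s*ux
    arm.move_l([q[0],q[1],z],R,feed=.05)
    f=arm.current_force(); print(round(s,4),np.round(f,1),np.round(arm.current_torque(),2),"fx",round(float(f@ux),1))
    if (f-f0)@ux<-14: break
print(np.round(arm.current_ee_pos(),4),arm.current_t())
```

```text
0.1008 [-2.  -1.1  2.2]
0.004 [-5.9  0.8  5.4] [-0.12  1.05 -0.04] fx -5.8
0.008 [ 1.9  0.3 -5.8] [-0.09 -0.38 -0.1 ] fx 1.9
0.012 [ 1.9  0.7 -5.8] [-0.21 -0.13 -0.02] fx 1.9
0.0135 [-5.9 -0.9  4.2] [-0.2   1.06 -0.05] fx -6.0
0.015 [-13.1   0.3  12. ] [-0.21  2.42 -0.28] fx -13.0
0.0165 [-22.2  -0.1  19.7] [-0.25  3.92 -0.35] fx -22.2
[0.5852 0.2254 0.1009] 15.2333
```

Contact built up from about 13.5 mm of travel, close to the predicted 15 mm. Release, retreat and check.

Run:
```python
from h import *
R=down(4.85)
p=arm.current_ee_pos()
arm.grip(.05)
print(np.round(arm.current_force(),1),arm.current_width())
arm.move_l([p[0],p[1],.25],R,feed=.2)
q=np.array([.545,.215,.28])-.10*R[:,0]
arm.move_to(q,R)
snap("wrist","w_home");snap("top","t_home");print(arm.current_t())
a=cv2.imread("pics/w_home.png")[0:165,170:390]
cv2.imwrite("pics/ch.png",cv2.resize(a,None,fx=3.6,fy=3.6,interpolation=cv2.INTER_CUBIC))
```

```text
[-0.2  0.4 -0.4] 0.04997863866435573
17.4333
```

View pics/ch.png

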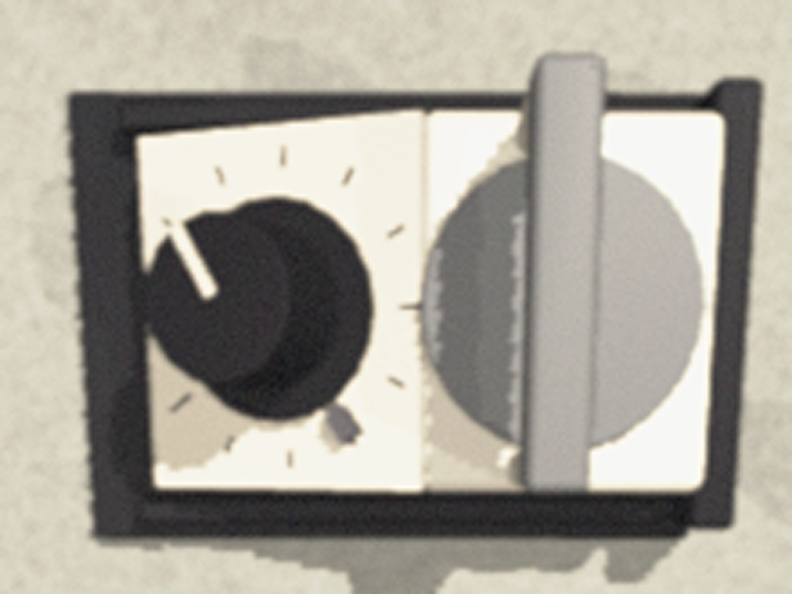

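```bash
cat >> h.py <<'E'
YAW=4.85;HOME=np.array([.6404,.230,.008])
RU=Rz(YAW)
def U2W(p,yaw=YAW,back=HOME): return back+Rz(yaw)@(np.array(p)-[.09,0,0])
def W2U(P): return RU.T@(np.array(P)-HOME)+[.09,0,0]
E
python3 - <<'E'
from h import *
_,c=load("w_home")
P=lambda x,y:(170+x/3.6,y/3.6)
for n,p,z in [("RL",P(725,112),.074),("RR",P(704,491),.074),("barLf",P(538,56),.129),("barLr",P(605,56),.129),("barRf",P(525,491),.129),("barRr",P(589,491),.129),("FL",P(423,109),.074),("FR",P(426,490),.074),
 ("stopfl",P(728,92),.048),("plateFL",P(70,95),.008),("plateFR",P(97,536),.008),("stoprl",P(761,81),.048),("stoprr",P(732,526),.048)]: print(n,np.round(W2U(ray(c,p,z))[:2]*1000,1))
S=np.array([.342,0,-.94]);S/=np.linalg.norm(S)
R=RU@np.column_stack([[0,1,0],np.cross(S,[0,1,0]),S])
g=U2W([-.054,0,.072]); q=g-.20*R[:,2]-.10*R[:,0]
print(q, arm.solve_ik(q,R))
arm.move_to(q,R)
snap("wrist","w_dial");snap("scene","s_home");print(arm.current_t(),np.round(arm.current_joint_positions(),1))
E
```

```text
RL [85.9 52.4]
RR [ 86.2 -54.9]
barLf [25.9 51.5]
barLr [42.2 51.4]
barRf [ 25.1 -52.5]
barRr [ 42.1 -52.6]
FL [-1.3 53.3]
FR [ -0.2 -54.4]
stopfl [92.8 64.3]
plateFL [-119.9   74.2]
plateFR [-120.2  -73.4]
stoprl [102.8  67.4]
stoprr [102.7 -67.4]
[0.43723446 0.11240181 0.26794701] [  7.56021875   1.53217325 110.56276448  -1.24772859  47.93952012
   3.38305403]
18.2 [  7.6   1.6 110.4  -1.2  48.    3.4]
```

View pics/w_dial.png

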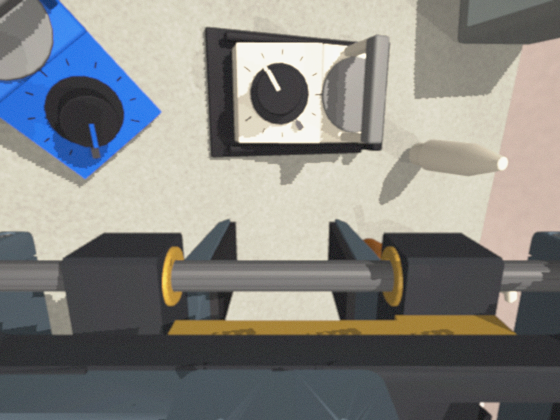

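The unit looks seated. The measured bar is −2.2 mm against my home estimate, which matches where contact built up. I'll check the rear gap and read the dial in enlarged crops.

Run:
```python
import cv2,numpy as np
a=cv2.imread("pics/s_home.png")[200:300,235:355]; b=cv2.imread("pics/w_dial.png")[20:165,200:395]
cv2.imwrite("pics/c_s.png",cv2.resize(a,None,fx=6,fy=6,interpolation=cv2.INTER_CUBIC))
b=cv2.resize(b,None,fx=4,fy=4,interpolation=cv2.INTER_CUBIC)
for x in range(0,195,20): cv2.putText(b,str(200+x),(x*4,10),0,.35,(0,0,255),1)
for y in range(0,145,20): cv2.putText(b,str(20+y),(0,y*4+4),0,.35,(0,0,255),1)
cv2.imwrite("pics/c_d.png",b)
```

```text
(no output)
```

View pics/c_s.png

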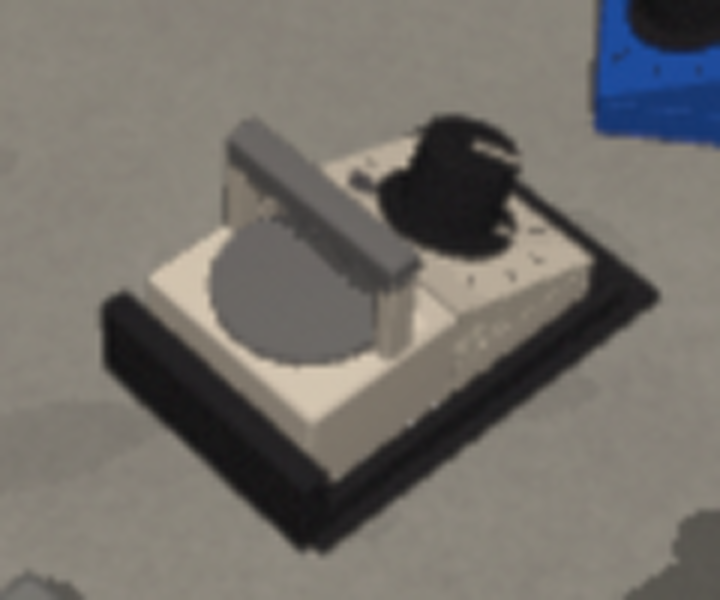

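View pics/c_d.png

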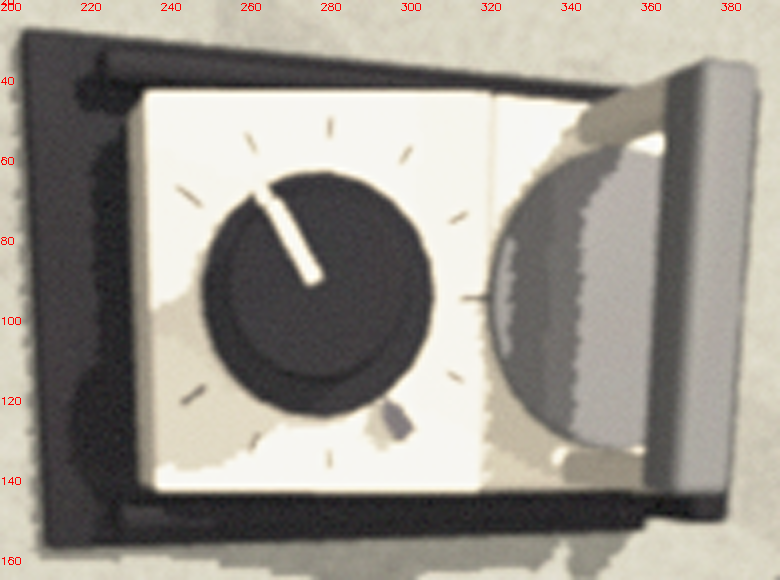

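```bash
cat >> h.py <<'E'
# deck frame (unit coords): plane through (0,0,.066) at 20deg; n normal, e up-slope
t20=np.radians(20);N=np.array([-np.sin(t20),0,np.cos(t20)]);E_=np.array([np.cos(t20),0,np.sin(t20)])
def deckray(c,uv,h,ub=HOME):
    K=c["intrinsics"];T=np.array(c["cam_to_world"])
    d=RU.T@T[:3,:3]@np.linalg.solve(K,[uv[0],uv[1],1.]);o=RU.T@(T[:3,3]-ub)+[.09,0,0]
    p0=np.array([0,0,.066])+h*N
    p=o+d*(((p0-o)@N)/(d@N)); return p,np.array([(p-p0)@E_,p[1]])
E
python3 - <<'E'
from h import *
_,c=load("w_dial");_,c2=load("w_home")
P=lambda x,y:(200+x/4,20+y/4)
P2=lambda x,y:(170+x/3.6,y/3.6)
for n,p,h in [("flange c",P(318,294.5),.005),("tickL",P(330,127),0),("tickR",P(330,458),0),("tickRear",P(476,297),0),("hinge L",P(492,93),0),("hinge R",P(482,490),0),("front L",P(143,90),0),("front R",P(156,490),0),("tab in",P(388,404),.006),("tab out",P(403,437),.006),("ptr out(flange)",P(262,190),.005),("ptr top out",P(272,208),.042),("ptr top in",P(314,282),.042),("topdisc c",P(312,276),.042),
 ]: print(n,np.round(deckray(c,p,h)[1]*1e3,1))
print("home view")
for n,p,h in [("tickL",P2(283,157),0),("tickR",P2(290,459),0),("rear",P2(411,306),0),("tab in",P2(332,408),.006),("tab out",P2(349,436),.006),("hinge L",P2(423,109),0),("hinge R",P2(426,490),0),("front L",P2(136,134),0),("front R",P2(153,489),0),("ptr out",P2(165,222),.005)]: print(n,np.round(deckray(c2,p,h)[1]*1e3,1))
E
```

```text
flange c [-51.7   0.1]
tickL [-48.3  44.6]
tickR [-48.2 -45.1]
tickRear [-6.7 -0.2]
hinge L [-3.7 53.3]
hinge R [ -3.4 -54.3]
front L [-99.8  54. ]
front R [-99.6 -54.4]
tab in [-31.7 -29.8]
tab out [-27.2 -39. ]
ptr out(flange) [-67.1  27.5]
ptr top out [-62.9  17.7]
ptr top in [-52.4   0.1]
topdisc c [-52.9   1.6]
home view
tickL [-46.4  44.1]
tickR [-46.5 -45.2]
rear [-5.1 -0.2]
tab in [-28.9 -29.7]
tab out [-23.3 -38.1]
hinge L [-1.4 53.5]
hinge R [ -0.2 -54.4]
front L [-97.3  54.6]
front R [-97.8 -55.3]
ptr out [-85.4  27.2]
```

The deck meets the lid edge without a step. The tick centre puts the dial axis about 47.7 mm down the slope from that edge. I read the pointer at about 0.41 rad and the tab at about 3.48 rad, so the turn is about +176°. I'll grip the dial with the jaws along x, press the unit against the stop, then turn with joint 6 only.

Run:
```python
from h import *
S=-N
R=RU@np.column_stack([[0,1,0],np.cross(S,[0,1,0]),S])
foot=np.array([0,0,.066])+(-.0500)*E_+np.array([0,-.0003,0])
tip=lambda a:U2W(foot+a*N)
q=np.array(arm.solve_ik(tip(.13),R));print(np.round(q,1))
arm.grip(.068)
q[5]-=171.5;print(q[5])
arm.move_joints(q.tolist())
R2=np.array(arm.current_tool_rot());print(np.round(arm.current_ee_pos()-tip(.13),4))
arm.move_l(tip(.0112),R2,feed=.12)
print("f",np.round(arm.current_force(),1))
snap("scene","s_dg")
arm.grip(0.0)
ux=RU[:,0]
print(arm.current_width(),"f",np.round(arm.current_force(),1),np.round(arm.current_torque(),2),arm.current_t())
a=cv2.imread("pics/s_dg.png")[160:310,220:380];cv2.imwrite("pics/c_dg.png",cv2.resize(a,None,fx=4,fy=4))
```

```text
[ 22.4  14.8 111.6 -10.4  34.9  25.1]
-146.430014777385
[ 0.     -0.0001  0.0001]
f [-0.4 -0.3  1.1]
0.04731547813408025 f [-10.1   2.4   5.6] [0.49 1.8  0.15] 22.65
```

View pics/c_dg.png

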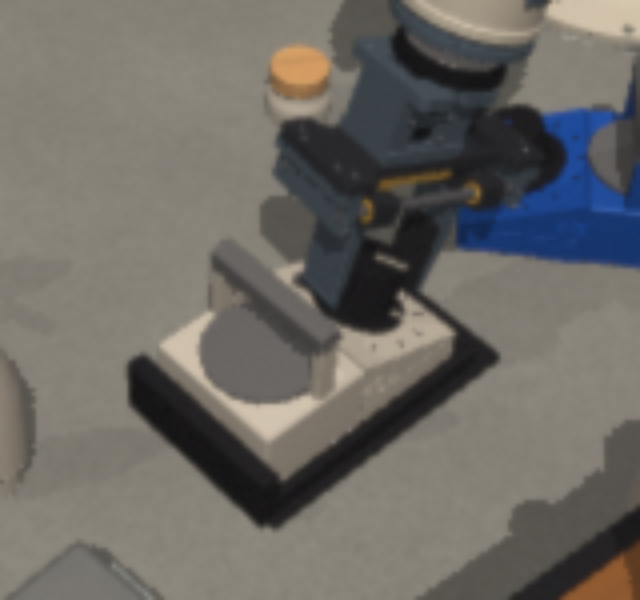

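The dial is gripped at 47.3 mm, and the tool meets a 10 N rearward reaction, so the unit is against the stop. Turning clockwise now.

Run:
```python
from h import *
q=np.array(arm.current_joint_positions());q0=q[5]
for d in (15,60,110,150,170):
    q[5]=q0+d;arm.move_joints(q.tolist())
    print(d,arm.current_width(),np.round(arm.current_force(),1),np.round(arm.current_torque(),2))
print(arm.current_t())
snap("scene","s_t1");snap("wrist","w_t1");snap("top","t_t1")
a=cv2.imread("pics/s_t1.png")[160:310,220:380];b=cv2.imread("pics/w_t1.png")
cv2.imwrite("pics/c_t1.png",cv2.resize(a,None,fx=4,fy=4))
```

```text
15 0.047371917682548684 [-3.8  0.9  1.1] [ 0.3   0.65 -0.01]
60 0.04801488999860251 [-5.5  4.1  1.8] [0.71 1.07 0.18]
110 0.04742013146176865 [-7.4  4.2  2.5] [0.86 1.06 0.25]
150 0.04706461289658538 [-5.1  4.4  2.6] [0.72 1.01 0.25]
170 0.04739291496556937 [-4.8  3.8  2.6] [0.69 0.95 0.24]
25.8667
```

View pics/c_t1.png

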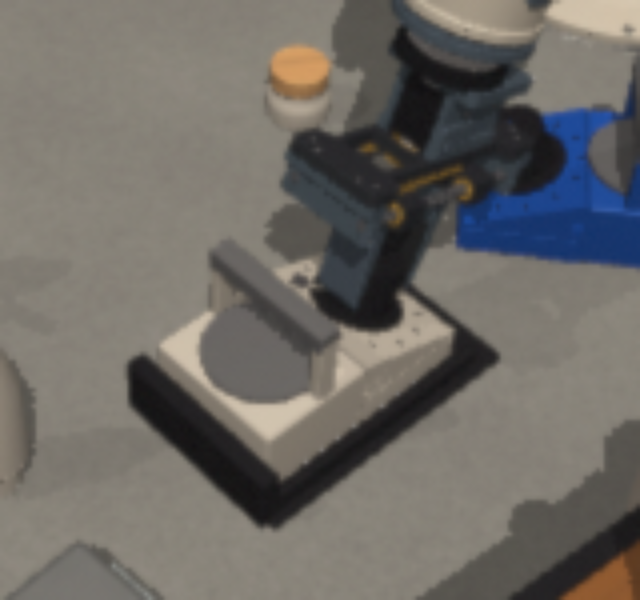

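View pics/w_t1.png

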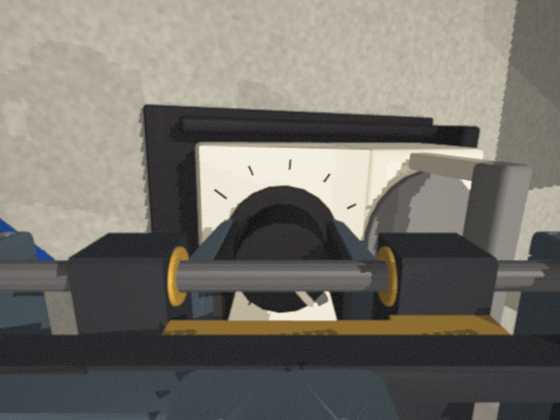

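The wrist view through the jaws shows the pointer (310,297) close to the tab (318,299). I'll zoom in before the last few degrees.

Run:
```python
from h import *
b=cv2.imread("pics/w_t1.png")[230:325,220:350]
cv2.imwrite("pics/c_w.png",cv2.resize(b,None,fx=6,fy=6,interpolation=cv2.INTER_CUBIC))
```

```text
(no output)
```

View pics/c_w.png

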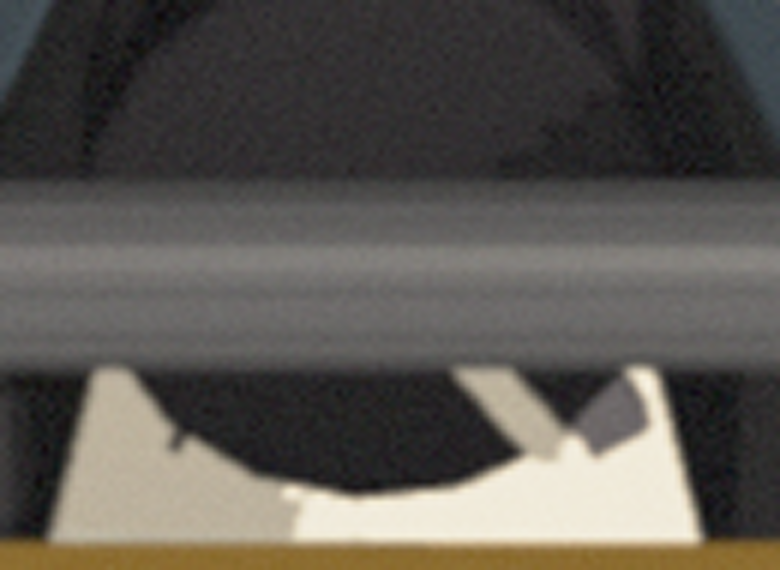

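Run:
```python
from h import *
_,c=load("w_t1")
P=lambda x,y:(220+x/6,230+y/6)
# flange bottom point & ticks for centre
cc=np.array([-.0515,-.0003])
for n,p,h in [("ptr outL",P(525,455),.005),("ptr outR",P(562,435),.005),("ptr in L",P(455,370),.005),("ptr in R",P(515,370),.005),("t1",P(572,430),.006),("t2",P(598,455),.006),("t3",P(648,425),.006),("t4",P(630,375),.006),("flange bottom",P(370,492),.005),("tickL",(289.5,165),0),("tick1",(350,206),0),("tick-1",(220,193),0)]:
    s=deckray(c,p,h)[1];r=s-cc;print(n,np.round(s*1e3,1),"r",round(np.hypot(*r)*1e3,1),"ang",round(2.5-np.arctan2(r[1],r[0]),3))
```

```text
ptr outL [-36.  -38.9] r 41.6 ang 3.688
ptr outR [-32.4 -36.5] r 41.0 ang 3.585
ptr in L [-43.3 -29.7] r 30.5 ang 3.8
ptr in R [-37.4 -29.5] r 32.4 ang 3.621
t1 [-31.5 -35.3] r 40.3 ang 3.553
t2 [-28.8 -38. ] r 44.0 ang 3.529
t3 [-24.  -34.6] r 43.9 ang 3.395
t4 [-26.1 -29.1] r 38.4 ang 3.35
flange bottom [-51.4 -43.5] r 43.2 ang 4.068
tickL [-49.5  44.9] r 45.2 ang 0.973
tick1 [-14.2  22.5] r 43.7 ang 1.952
tick-1 [-88.3  27.9] r 46.4 ang 0.012
```

The curve there is the dial's top rim (42 mm high) hiding the flange, so the pointer points need the right height plane.

Run:
```python
from h import *
_,c=load("w_t1")
P=lambda x,y:(220+x/6,230+y/6)
cc=np.array([-.0515,-.0003])
for n,p,h in [("ptr outL",P(525,455),.042),("ptr outR",P(562,435),.042),("ptr in L",P(455,370),.042),("ptr in R",P(515,370),.042),("rim bottom",P(370,492),.042)]:
    s=deckray(c,p,h)[1];r=s-cc;print(n,np.round(s*1e3,1),"r",round(np.hypot(*r)*1e3,1),"ang",round(2.5-np.arctan2(r[1],r[0]),3))
```

```text
ptr outL [-39.7 -16.6] r 20.1 ang 3.444
ptr outR [-36.9 -14.8] r 20.6 ang 3.279
ptr in L [-45.5  -9.3] r 10.8 ang 3.487
ptr in R [-40.8  -9.2] r 13.9 ang 3.195
rim bottom [-51.9 -20.3] r 20.0 ang 4.091
```

Run:
```python
from h import *
q=np.array(arm.current_joint_positions());q[5]+=5;arm.move_joints(q.tolist())
arm.sleep(.1)
print(np.round(arm.current_force(),1))
arm.grip(.068)
Rt=np.array(arm.current_tool_rot());p=np.array(arm.current_ee_pos())
arm.move_l(p-.13*Rt[:,2],Rt,feed=.2)
S=-N
R=RU@np.column_stack([[0,1,0],np.cross(S,[0,1,0]),S])
g=U2W([-.054,0,.072]); q=g-.15*R[:,2]-.10*R[:,0]
arm.move_to(q,R);arm.sleep(.2)
snap("wrist","w_t2");print(arm.current_t(),np.round(arm.current_force(),1))
b=cv2.imread("pics/w_t2.png")[0:200,170:400]
b=cv2.resize(b,None,fx=3,fy=3,interpolation=cv2.INTER_CUBIC);cv2.imwrite("pics/c_t2.png",b)
```

```text
[-3.1  2.6  1.2]
28.4417 [-0.5 -0.2  0.3]
```

View pics/c_t2.png

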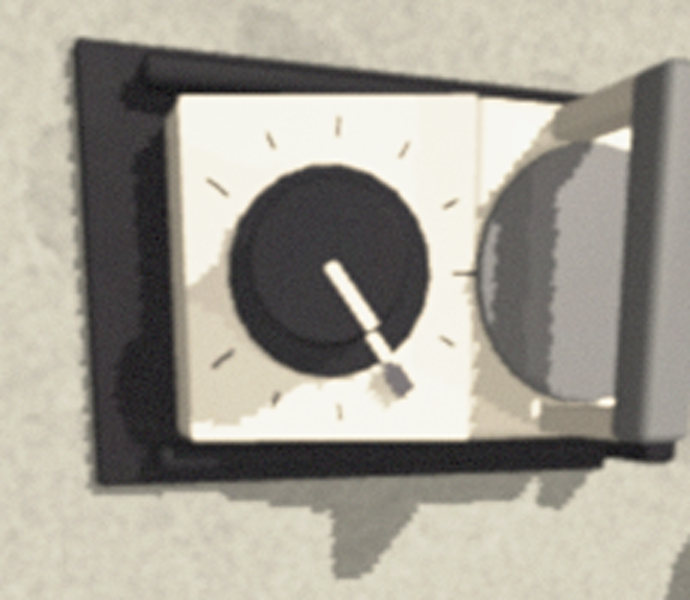

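The pointer runs straight into the tab, and their bearings agree within about 1° (flange centre (330,270), pointer end (385,362), tab (397,380)). Last check: look straight down on the rear edge for a gap at the stop, and check the bystanders in the top view.

Run:
```python
from h import *
R=down(4.85)
p=np.array(arm.current_ee_pos());arm.move_l([p[0],p[1],.32],feed=.3)
q=U2W([.091,0,0]);q[2]=.26;q=q-.10*R[:,0]
arm.move_to(q,R);arm.sleep(.2)
_,c=snap("wrist","w_gap");snap("top","t_end");print(arm.current_t())
print("stop front edge top L/R px",proj(c,U2W([.09,.06,.04])),proj(c,U2W([.09,-.06,.04])))
b=cv2.imread("pics/w_gap.png")[0:190,150:380]
cv2.imwrite("pics/c_gap.png",cv2.convertScaleAbs(cv2.resize(b,None,fx=3.4,fy=3.4,interpolation=cv2.INTER_CUBIC),alpha=1.5))
a=cv2.imread("pics/top0.png");d=cv2.absdiff(a,cv2.imread("pics/t_end.png")).max(2)
for n,(x,y) in dict(jar=(333,295),drop=(328,175),roll=(139,270),tube=(268,145),pump=(331,133),bowl=(390,146)).items(): print(n,d[y-10:y+10,x-10:x+10].mean())
```

```text
30.075
stop front edge top L/R px [281.78861236  33.41112148] [281.82930241 147.65266039]
jar 48.855
drop 108.175
roll 18.3
tube 54.97
pump 31.8775
bowl 19.945
```

View pics/c_gap.png

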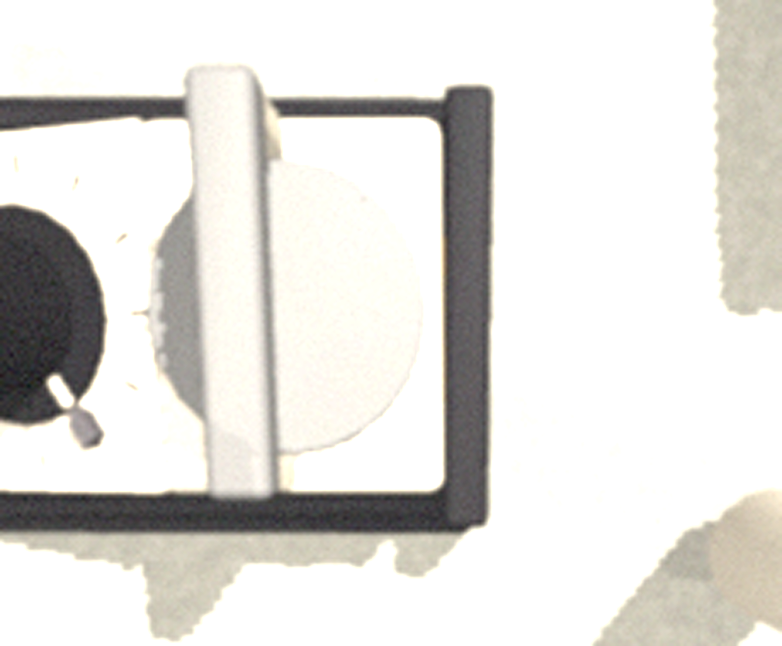

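View pics/t_end.png

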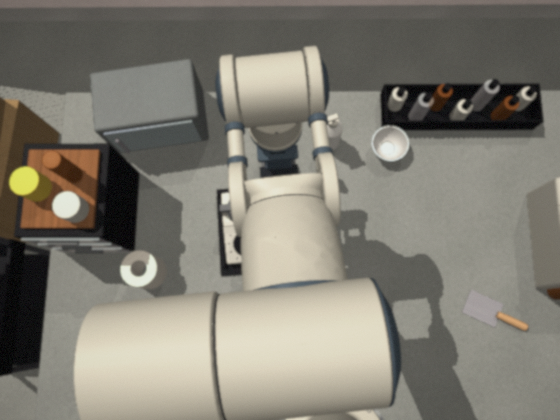

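There is no gap between the lid's rear edge and the stop (both at col ~444, directly under the camera), and the unit is centred between the rails. The arm blocks the top view, so I'll check the bystanders from the scene camera and then hand in.

Run:
```python
from h import *
snap("scene","s_end")
a=cv2.imread("pics/scene0.png");b=cv2.imread("pics/s_end.png")
for n,(x,y,r) in dict(jar=(294,182,10),drop=(211,222,10),tube=(217,262,12),pump=(175,232,12),bowl=(157,204,12),roll=(395,270,8)).items():
    t=a[y-r:y+r,x-r:x+r];m=cv2.matchTemplate(b[y-r-12:y+r+12,x-r-12:x+r+12],t,cv2.TM_CCOEFF_NORMED);_,v,_,l=cv2.minMaxLoc(m);print(n,round(v,2),np.array(l)-12)
print(np.round(arm.current_force(),1),arm.current_t())
```

```text
jar 1.0 [0 0]
drop 1.0 [0 0]
tube 1.0 [0 0]
pump 1.0 [0 0]
bowl 1.0 [0 0]
roll 1.0 [0 0]
[-0.3  0.6 -0.2] 30.125
```

View pics/s_end.png

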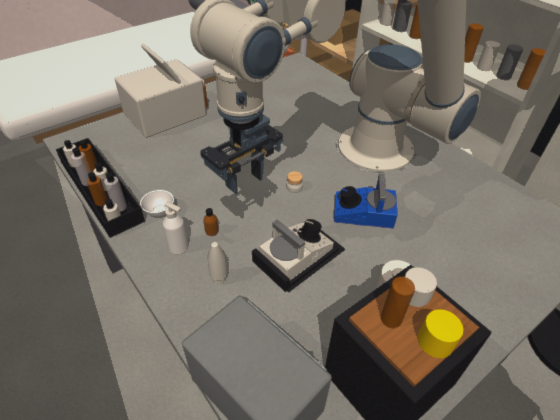

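All bystanders are unmoved, the unit sits in the base and the arm is clear.

```bash
python3 -c "
from rig import arm
arm.sign_off();print(arm.current_t())"
```

```text
the job is handed in; nothing more can be done
the job is handed in; nothing more can be done
```

I put the white warmer on the base, slid it home against the rear stop, turned the dial 175° clockwise to the tab, let go, and handed in at about 30 s. Sign-off reports no verdict, so this rests on my own checks:

- **Home position:** the view from straight above the rear edge shows no gap to the stop. Pressing the warmer back met 22 N of resistance at the handle and later 10 N at the dial. It sits centred between the rails.
- **Dial:** the pointer and tab bearings agree to within about 1°.
- **Bystanders:** all six show zero shift in the scene camera, and the tool force at the end was about zero. My first bystander check, from the top camera, was unusable because the arm was in the way.
- **Disagreement:** ray measurements put the warmer 2 to 4 mm short of my first estimate of the home point. I put this down to an error of about 2 mm in that estimate, because contact began about 2 mm early and no gap is visible.

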